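Shade row on the ink rail

TASK

Line up the four blue ink tins by shade on the ink rail: the palest on the cork rest next to the white end block, then darker step by step, to the darkest next to the black end block. Stand each tin upright, lid up, centred on its own cork rest, and leave the red tin where it is.

Things in the scene. Friction and masses are not known exactly. Their poses are not given: they have to be found in the camera images.
- tin_palest: round closed ink tin, 54 mm diameter, 45 mm high, about 0.16 kg, standing lid up loose on the table; steel with a round lid patch and a side band of very pale, almost white blue (the palest of the four). Origin: centre of its underside, z up. Take it across the diameter from above.
- tin_light: round closed ink tin, 54 mm diameter, 45 mm high, about 0.16 kg, standing lid up loose on the table; steel with a round lid patch and a side band of light sky blue (second palest). Origin: centre of its underside, z up. Take it across the diameter from above.
- tin_deep: round closed ink tin, 54 mm diameter, 45 mm high, about 0.16 kg, standing lid up loose on the table; steel with a round lid patch and a side band of strong deep blue (second darkest). Origin: centre of its underside, z up. Take it across the diameter from above.
- tin_darkest: round closed ink tin, 54 mm diameter, 45 mm high, about 0.16 kg, standing lid up loose on the table; steel with a round lid patch and a side band of blue-black, almost black (the darkest). Origin: centre of its underside, z up. Take it across the diameter from above.
- rest_a: round cork rest, 72 mm diameter, 2 mm thick, at the end of the row towards +y (robot's left); one of four in a straight row 90 mm apart (order a, b, c, d) on the ink rail, a fixed grey board 90 x 460 x 12 mm lying on the table. Fixed. Origin: centre of its underside, on the board's top 12 mm above the table; the tin stands on the cork, 2 mm higher. Own y axis: along the row, from d to a.
- rest_b: round cork rest, 72 mm diameter, 2 mm thick, next to rest_a; one of four in a straight row 90 mm apart (order a, b, c, d) on the ink rail, a fixed grey board 90 x 460 x 12 mm lying on the table. Fixed. Origin: centre of its underside, on the board's top 12 mm above the table; the tin stands on the cork, 2 mm higher. Own y axis: along the row, from d to a.
- rest_c: round cork rest, 72 mm diameter, 2 mm thick, next to rest_d; one of four in a straight row 90 mm apart (order a, b, c, d) on the ink rail, a fixed grey board 90 x 460 x 12 mm lying on the table. Fixed. Origin: centre of its underside, on the board's top 12 mm above the table; the tin stands on the cork, 2 mm higher. Own y axis: along the row, from d to a.
- rest_d: round cork rest, 72 mm diameter, 2 mm thick, at the end of the row towards -y (robot's right); one of four in a straight row 90 mm apart (order a, b, c, d) on the ink rail, a fixed grey board 90 x 460 x 12 mm lying on the table. Fixed. Origin: centre of its underside, on the board's top 12 mm above the table; the tin stands on the cork, 2 mm higher. Own y axis: along the row, from d to a.
- end_white: white block 70 x 30 x 35 mm high (30 mm along the row), fixed at one end of the ink rail, in line with the row, its centre 70 mm beyond the last cork rest: it marks the light end. A like black block marks the dark end, at the rail's other end. Which end is white changes from start to start. Origin: centre of its underside, 12 mm above the table.
- tin_red: a tin of the same shape and size as the blue ones, but red; it does not belong in the row and stays where it is. Origin: centre of its underside. A roll of tan masking tape (80 mm across, 24 mm high) also stands among the tins.
There are look-alikes about, which are no part of the job. Leave any pink look-alike of the tin_deep alone. Leave any pink look-alike of the tin_light alone.

How it is judged:
By the outcome, as a careful person would: the job done as asked, in the order asked, and still so for the second after the job is handed in, with the robot touching nothing.
It also fails if it takes over 104 s, if anything falls off the work surface, if the arm or the gripper's body presses on something with over 40 N, if the wrist force passes 120 N, or if a joint passes its speed limit or range.

ROBOT

A 6-joint arm with a two-finger parallel gripper is mounted at the origin on the work surface. World frame = base frame: x ahead of the robot, y to its left, z up, the work surface at z = 0. Lengths are in m, angles in degrees, forces in N, time in s.
With the tool pointing down it reaches from about 0.3 to 0.75 m from the base axis. Payload 8.5 kg.
Tool frame: the origin (TCP) lies on the centre line of the jaws, within the pads' length; the fingertips stand 14 mm ahead of it and the grasp point (between the pads) lies 5 mm behind it; z points along the fingers, y is the direction in which the jaws open and shut (so a half turn about z gives the same grasp; the last joint's range is limited). The gripper opens to 85 mm and grips with 20 to 120 N. Pads are 22 mm wide; open, the fingers measure 114 mm over their backs; the gripper's body (76 mm by 85 mm) begins 54 mm behind the grasp point. The pads swing forward as they close: fully open they stand 13 mm farther back than shut.
Start: joints at [60.946, 21.807, 74.336, -0, 83.858, -12.336], TCP at [0.158, 0.527, 0.245] pointing down, gripper open.
Joint ranges: [-178.18, 178.18], [-50.72, 133.34], [12.68, 142.11], [-81.47, 261.47], [9.98, 163.14], [-165.26, 165.26]. Speed limits (degrees/s): [136.94, 136.94, 180, 180, 180, 180].

INTERFACE

Orientations are given as a 3x3 rotation matrix whose columns are the frame's x, y, z axes.
In Python, from rig import env, optics, order, finder gives the robot as it stands.
- The arm moves only by the tool play_rows, never from a script. Its argument "commands" is a list of rows, each an object of numbers: "grip": the closure, from -1 (fully open) to 1 (shut); "x", "y", "z": the shift along the tool's x, y, z in m; "rx", "ry", "rz": the turn, a rotation vector about the tool's x, y, z in rad. A call has 1 to 12 rows; each row shifts and turns the commanded pose from where the row before left it, along the tool's axes as they then stand; what a row does not reach is not made up. A row lasts 1/8 s, in which the tool goes at most 62.5 mm and 10.7 degrees, less where a joint would pass 70% of its speed; a pose out of reach is approached as far as the arm can. A call is refused whole if a number of a shift passes 0.0625 or a number of a turn 0.188, either way. A call with a gripper value outside its range is refused whole. The fingers move at their own pace and stop on an object; "squeeze" is the grip in N (left out, the last holds). Time passes only in rows, so rows that do not move let the fingers close. It gives the time, the measured TCP pose, the force and the opening at its end, in the units of the state.
- env.observe(): the state, without advancing time (a new reading comes with each control period).
- optics.get_image(name): name is "side" or "top" or "wrist"; returns a dict with "color" (400x640x3 uint8, blue, green, red), "range_z" (400x640 float32, m along the optical axis (not along the pixel's ray), 0 where there is no reading), "fov_y" (degrees; the focal length in pixels is half the picture's height over the tangent of half this angle, whatever the lens; pixels are square), "cx", "cy" (the principal point, pixels), "cam_to_world" (4x4, takes a point from camera to world coordinates). Camera axes: x right, y down, z forward; pixel columns grow to the right and rows downward; lengths in m; the calibration is good to about 2 mm. A picture is of the moment at which its call begins.
- order.close_job(): hands the job in, once; it reports no verdict.
Trained networks look in the newest picture that a camera, given by its name, has taken for a name from the list of things; names that differ only in an ending like _2 or _b are one class to them, and where a whole thing is asked for, a point or a joint stands for the part that bears it (a point fixed in the world has none). Each returns a list of dicts, best first, with "conf" (0 to 1); they miss things now and then, are a little off and sometimes report something else, mostly with a low value. They report only what shows in the picture. A call takes as long as a camera call. They do not tell look-alikes from the thing itself.
- finder.boxes_of(camera, thing): "point" ([x, y, z] in m, in world coordinates, good to about 4 mm: the middle of the surface that is visible of it).
The state is a dict: "time_s": time; "q": joint angles; "qvel": joint speeds; "joint_efforts": joint torques, N m; "position": TCP position; "tool_rot": TCP orientation; "ft_force": force on the tool from outside, world axes, zero at the start; "wrist_torque": the same for the moment, N m; "grip_width": finger opening in m.
Only numpy, scipy, OpenCV 4.12 (cv2) and the standard library are available. Lean on these libraries where they do the work, as an engineer would, in place of code of your own. Each camera call takes 0.05 s, during which the arm holds its last target.

## Working session

There is one attempt and no reset: what is moved stays moved. The work goes in short steps, Python scripts to look and compute and a tool call to move; the robot and the scene stay as the last step left them, time stands still between calls to the robot, and variables do not carry over. Pictures are saved under pics/ and viewed, and the job is handed in when it is done.

Besides the shell and the picture viewer there is one more tool, called after "Request:" as name(argument=value, ...), one argument or row to a line, values as JSON. play_rows: Moves the arm, as the interface text tells. Its arguments: {"type":"object","properties":{"commands":{"type":"array"},"squeeze":{"type":"number"}},"required":["commands"]}

```bash
mkdir -p pics; ls; cat > h.py <<'E'
import numpy as np, cv2
from rig import env, optics, order, finder
def world(im,u,v,z=None):
    f=200/np.tan(np.radians(im["fov_y"]/2)); T=np.array(im["cam_to_world"])
    d=np.array([(u-im["cx"])/f,(v-im["cy"])/f,1.0])
    if z is None: return (T@np.r_[d*im["range_z"][int(v),int(u)],1])[:3]
    r=T[:3,:3]@d; o=T[:3,3]; return o+r*(z-o[2])/r[2]
E
python3 - <<'E'
from h import *
s=env.observe(); print({k:np.round(v,3).tolist() for k,v in s.items()})
for c in("top","side"):
    im=optics.get_image(c); cv2.imwrite(f"pics/{c}0.png",im["color"]); print(c,im["fov_y"],np.round(im["cam_to_world"],3).tolist())
for t in "tin_palest tin_light tin_deep tin_darkest tin_red rest_a rest_b rest_c rest_d end_white".split():
    print(t,[(round(b["conf"],2),np.round(b["point"],3).tolist()) for b in finder.boxes_of("top",t)])
E
```

```text
pics
{'time_s': 0.0, 'q': [60.943, 21.842, 74.386, -0.0, 83.858, -12.337], 'qvel': [-0.055, 0.065, -0.01, 0.053, -0.048, -0.005], 'joint_efforts': [-0.002, -44.847, -23.128, -0.0, 0.005, -0.0], 'position': [0.158, 0.526, 0.245], 'tool_rot': [[-0.958, 0.288, -0.001], [0.288, 0.958, -0.001], [0.0, -0.001, -1.0]], 'ft_force': [0.031, -0.692, -0.383], 'wrist_torque': [-0.012, 0.049, -0.003], 'grip_width': 0.085}
top 53.65456389582663 [[0.018, -0.993, 0.114, 0.418], [-1.0, -0.019, -0.005, 0.021], [0.008, -0.113, -0.994, 0.85], [0.0, 0.0, 0.0, 1.0]]
side 57.43530137027274 [[0.808, -0.315, 0.497, 0.048], [-0.589, -0.449, 0.672, -0.593], [0.011, -0.836, -0.548, 0.539], [0.0, 0.0, 0.0, 1.0]]
tin_palest [(0.56, [0.411, 0.176, 0.044])]
tin_light [(0.89, [0.365, 0.064, 0.047]), (0.63, [0.461, 0.056, 0.046])]
tin_deep [(0.91, [0.408, -0.182, 0.042]), (0.89, [0.313, -0.168, 0.047])]
tin_darkest [(0.77, [0.334, -0.269, 0.047])]
tin_red [(0.88, [0.437, -0.067, 0.048])]
rest_a [(0.7, [0.612, 0.011, 0.014]), (0.66, [0.637, -0.167, 0.013]), (0.59, [0.622, -0.076, 0.02]), (0.57, [0.59, 0.1, 0.016])]
rest_b [(0.7, [0.612, 0.011, 0.014]), (0.66, [0.637, -0.167, 0.013]), (0.59, [0.622, -0.076, 0.02]), (0.57, [0.59, 0.1, 0.016])]
rest_c [(0.7, [0.612, 0.011, 0.014]), (0.66, [0.637, -0.167, 0.013]), (0.59, [0.622, -0.076, 0.02]), (0.57, [0.59, 0.1, 0.016])]
rest_d [(0.7, [0.612, 0.011, 0.014]), (0.66, [0.637, -0.167, 0.013]), (0.59, [0.622, -0.076, 0.02]), (0.57, [0.59, 0.1, 0.016])]
end_white [(0.71, [0.644, -0.23, 0.046])]
```

View pics/top0.png

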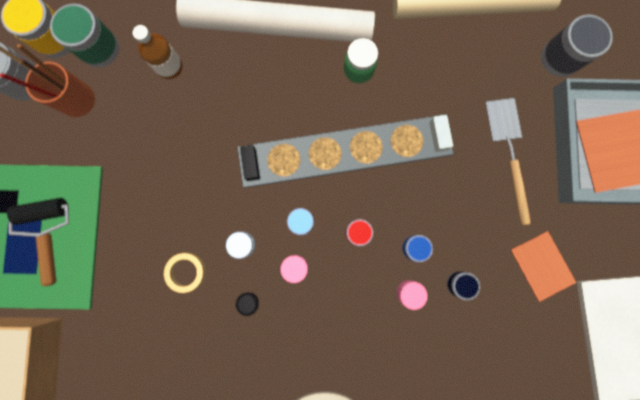

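View pics/side0.png

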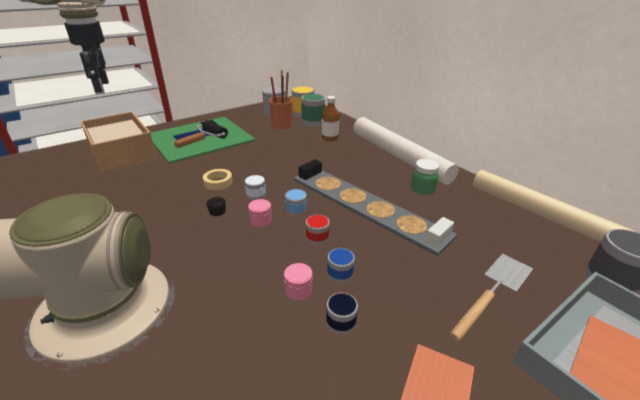

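The white block is at the right end of the rail (443,132), the -y side, and the black block is at (250,162). So palest goes to d, light to c, deep to b and darkest to a. The blue tins are at (240,245), (300,221), (419,248) and (465,286). The red tin (360,232), the pink ones and the small black cap (247,304) stay put.

```bash
cat > meas.py <<'E'
from h import *
def cloud(im):
    f=200/np.tan(np.radians(im["fov_y"]/2)); T=np.array(im["cam_to_world"]); z=im["range_z"]
    v,u=np.mgrid[0:400,0:640]
    P=np.stack([(u-im["cx"])/f*z,(v-im["cy"])/f*z,z],-1)@T[:3,:3].T+T[:3,3]
    P[z==0]=np.nan; return P
def tops(P,pt,zlo,zhi,r=.04):
    m=(np.hypot(P[...,0]-pt[0],P[...,1]-pt[1])<r)&(P[...,2]>zlo)&(P[...,2]<zhi)
    q=P[m]; (c,R)=cv2.minEnclosingCircle(q[:,:2].astype(np.float32)); return np.round(q.mean(0),4),np.round(c,4),round(R,4),len(q)
E
python3 - <<'E'
from meas import *
im=optics.get_image("top"); P=cloud(im)
for n,p in dict(palest=(.411,.176),light=(.461,.056),deep=(.408,-.182),dark=(.334,-.269),red=(.437,-.067)).items(): 
    print(n,tops(P,p,.036,.056))
tb=P[300:390,280:300,2]; print("table z",np.nanmedian(P[330:380,150:200,2]))
hsv=cv2.cvtColor(im["color"],cv2.COLOR_BGR2HSV)
m=((hsv[...,0]<25)&(hsv[...,1]>90)&(hsv[...,2]>110)).astype(np.uint8)
m[:110]=0;m[190:]=0;m[:,:260]=0;m[:,430:]=0
m=cv2.morphologyEx(m,cv2.MORPH_CLOSE,np.ones((7,7)))
n,_,st,ce=cv2.connectedComponentsWithStats(m)
C=[]
for i in range(1,n):
    if st[i,4]>200:
        x,y,w,h,_=st[i]; c=(x+(w-1)/2,y+(h-1)/2); C.append(world(im,*ce[i],.014)); print(ce[i],c,w,h,np.round(C[-1],4))
C=np.array(C); print(np.linalg.norm(np.diff(C,axis=0),axis=1))
# blocks
for n,p in dict(w=(.644,-.23),b=(.585,.165)).items(): print(n,tops(P,p,.038,.056,.05))
for b in ("palest","light","deep","dark"): pass
E
```

```text
palest (array([0.4087, 0.1795, 0.0451]), array([0.4092, 0.1802]), 0.0271, 557)
light (array([0.4587, 0.0576, 0.0451]), array([0.4586, 0.0577]), 0.0269, 540)
deep (array([ 0.4083, -0.1841,  0.0451]), array([ 0.4081, -0.1848]), 0.0271, 556)
dark (array([ 0.3351, -0.2774,  0.0447]), array([ 0.3348, -0.2789]), 0.0272, 590)
red (array([ 0.4383, -0.0637,  0.045 ]), array([ 0.4384, -0.0636]), 0.0268, 542)
table z -0.0006251340847831521
[406.53503185 140.46624204] (np.float64(406.5), np.float64(140.5)) 32 32 [ 0.6378 -0.1679  0.014 ]
[365.70951157 146.86760925] (np.float64(365.5), np.float64(147.0)) 32 31 [ 0.6219 -0.0795  0.014 ]
[324.69808917 153.16305732] (np.float64(324.5), np.float64(153.0)) 32 31 [0.6063 0.0089 0.014 ]
[283.4798995  159.49120603] (np.float64(283.5), np.float64(159.5)) 32 32 [0.5907 0.0972 0.014 ]
[0.08986135 0.08974128 0.08971839]
w (array([ 0.6502, -0.2355,  0.046 ]), array([ 0.6509, -0.2364]), 0.0367, 499)
b (array([0.5784, 0.1656, 0.0465]), array([0.5796, 0.1663]), 0.0367, 488)
```

Request:
play_rows(
  commands=[
    {"rz": 0.18,"grip": -0.65},
    {"rz": 0.18,"grip": -0.65},
    {"rz": 0.18,"grip": -0.65},
    {"rz": 0.18,"grip": -0.65},
    {"rz": 0.18,"grip": -0.65},
    {"rz": 0.18,"grip": -0.65},
    {"rz": 0.024,"grip": -0.65},
    {"grip": -0.65},
  ],
  squeeze=60,
)

```text
invalid input at $.commands[0]: expected keys grip, x, y, z, rx, ry, rz
```

```bash
cat > d.py <<'E'
from h import *
import sys
W=dict(palest=(.4090,.1800),light=(.4587,.0577),deep=(.4082,-.1845),dark=(.3350,-.2782),a=(.5907,.0972),b=(.6063,.0089),c=(.6219,-.0795),d=(.6378,-.1679))
s=env.observe(); R=np.array(s["tool_rot"]); p=np.array(s["position"])
def go(name,z):
    t=np.r_[W[name],z] if isinstance(name,str) else np.r_[name,z]
    return np.round(R.T@(t-p),4)
print(s["time_s"],np.round(p,4),"yaw",np.degrees(np.arctan2(R[1,1],R[0,1])).round(2),np.round(R[:,2],4),s["grip_width"],np.round(s["ft_force"],1),np.round(s["q"],0))
a=sys.argv[1:]
if a: print(go(a[0],float(a[1])))
E
python3 d.py palest 0.12
```

```text
0.65 [0.1582 0.5267 0.2453] yaw 73.28 [-0.  0. -1.] 0.08511038321369185 [0.2 0.4 0.1] [ 61.  22.  74.   0.  84. -12.]
[-0.3399 -0.2599  0.1253]
```

Request:
play_rows(
  commands=[
    {"grip": -0.65,"x": 0,"y": 0,"z": 0,"rx": 0,"ry": 0,"rz": 0.18},
    {"grip": -0.65,"x": 0,"y": 0,"z": 0,"rx": 0,"ry": 0,"rz": 0.18},
    {"grip": -0.65,"x": 0,"y": 0,"z": 0,"rx": 0,"ry": 0,"rz": 0.18},
    {"grip": -0.65,"x": 0,"y": 0,"z": 0,"rx": 0,"ry": 0,"rz": 0.18},
    {"grip": -0.65,"x": 0,"y": 0,"z": 0,"rx": 0,"ry": 0,"rz": 0.18},
    {"grip": -0.65,"x": 0,"y": 0,"z": 0,"rx": 0,"ry": 0,"rz": 0.18},
    {"grip": -0.65,"x": 0,"y": 0,"z": 0,"rx": 0,"ry": 0,"rz": 0.024},
    {"grip": -0.65,"x": 0,"y": 0,"z": 0,"rx": 0,"ry": 0,"rz": 0},
  ],
  squeeze=60,
)

```text
time_s: 1.65
position: [0.1582, 0.5267, 0.2453]
tool_rot: [[-0.177, 0.984, 0.0], [0.984, 0.177, 0.0], [0.0, 0.0, -1.0]]
ft_force: [0.4, -1.0, 0.2]
grip_width: 0.0708
```

```bash
python3 d.py palest 0.13
```

```text
1.65 [0.1582 0.5267 0.2453] yaw 10.19 [ 0.e+00  1.e-04 -1.e+00] 0.07079622020866341 [ 0.4 -1.   0.2] [61. 22. 74.  0. 84. 51.]
[-0.3857  0.1855  0.1153]
```

Request:
play_rows(
  commands=[
    {"grip": -0.65,"x": -0.0386,"y": 0.0186,"z": 0.0115,"rx": 0,"ry": 0,"rz": 0},
    {"grip": -0.65,"x": -0.0386,"y": 0.0186,"z": 0.0115,"rx": 0,"ry": 0,"rz": 0},
    {"grip": -0.65,"x": -0.0386,"y": 0.0186,"z": 0.0115,"rx": 0,"ry": 0,"rz": 0},
    {"grip": -0.65,"x": -0.0386,"y": 0.0186,"z": 0.0115,"rx": 0,"ry": 0,"rz": 0},
    {"grip": -0.65,"x": -0.0386,"y": 0.0186,"z": 0.0115,"rx": 0,"ry": 0,"rz": 0},
    {"grip": -0.65,"x": -0.0386,"y": 0.0186,"z": 0.0115,"rx": 0,"ry": 0,"rz": 0},
    {"grip": -0.65,"x": -0.0386,"y": 0.0186,"z": 0.0115,"rx": 0,"ry": 0,"rz": 0},
    {"grip": -0.65,"x": -0.0386,"y": 0.0186,"z": 0.0115,"rx": 0,"ry": 0,"rz": 0},
    {"grip": -0.65,"x": -0.0386,"y": 0.0186,"z": 0.0115,"rx": 0,"ry": 0,"rz": 0},
    {"grip": -0.65,"x": -0.0386,"y": 0.0186,"z": 0.0115,"rx": 0,"ry": 0,"rz": 0},
    {"grip": -0.65,"x": 0,"y": 0,"z": 0,"rx": 0,"ry": 0,"rz": 0},
  ],
)

```text
time_s: 3.02
position: [0.4098, 0.1772, 0.1297]
tool_rot: [[-0.173, 0.985, -0.001], [0.985, 0.173, -0.0], [-0.0, -0.001, -1.0]]
ft_force: [0.5, 0.9, 0.5]
grip_width: 0.0703
```

```bash
python3 d.py palest 0.025; python3 - <<'E'
from meas import *
im=optics.get_image("wrist"); cv2.imwrite("pics/w1.png",im["color"]); P=cloud(im)
for n,p in dict(palest=(.409,.18),light=(.4587,.0577)).items():
    try: print(n,tops(P,p,.036,.056))
    except Exception as e: print(n,e)
E
```

```text
3.025 [0.4098 0.1772 0.1297] yaw 9.96 [-7.e-04 -3.e-04 -1.e+00] 0.07033500486487013 [0.5 0.9 0.5] [  8.  19. 100.  -0.  60.  -2.]
[ 0.0029 -0.0003  0.1047]
palest (array([0.4077, 0.1824, 0.0473]), array([0.4081, 0.1809]), 0.0271, 3998)
light (array([0.4541, 0.0746, 0.0456]), array([0.4579, 0.06  ]), 0.0267, 1424)
```

View pics/w1.png

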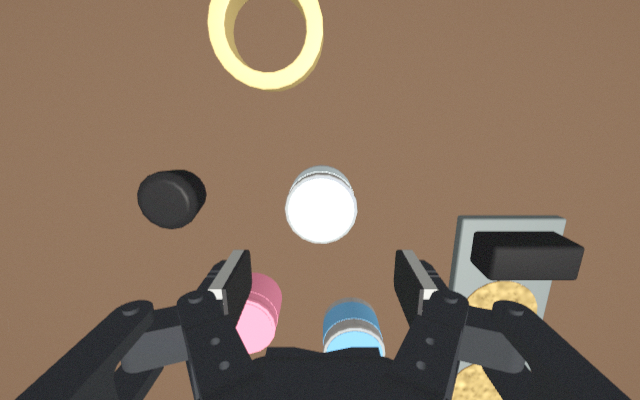

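The wrist view shows the palest tin centred between the jaws at (321,207). The pink tin and black cap are clear of the fingers. Both cameras agree to about 1 mm, so I'm descending.

Request:
play_rows(
  commands=[
    {"grip": -0.65,"x": 0.0035,"y": -0.0005,"z": 0.025,"rx": 0,"ry": 0,"rz": 0},
    {"grip": -0.65,"x": 0,"y": 0,"z": 0.03,"rx": 0,"ry": 0,"rz": 0},
    {"grip": -0.65,"x": 0,"y": 0,"z": 0.03,"rx": 0,"ry": 0,"rz": 0},
    {"grip": -0.65,"x": 0,"y": 0,"z": 0.02,"rx": 0,"ry": 0,"rz": 0},
    {"grip": -0.65,"x": 0,"y": 0,"z": 0,"rx": 0,"ry": 0,"rz": 0},
    {"grip": 1,"x": 0,"y": 0,"z": 0,"rx": 0,"ry": 0,"rz": 0},
    {"grip": 1,"x": 0,"y": 0,"z": 0,"rx": 0,"ry": 0,"rz": 0},
    {"grip": 1,"x": 0,"y": 0,"z": 0,"rx": 0,"ry": 0,"rz": 0},
    {"grip": 1,"x": 0,"y": 0,"z": 0,"rx": 0,"ry": 0,"rz": 0},
    {"grip": 1,"x": 0,"y": 0,"z": 0,"rx": 0,"ry": 0,"rz": 0},
  ],
)

```text
time_s: 4.32
position: [0.4078, 0.1828, 0.0265]
tool_rot: [[-0.174, 0.985, 0.002], [0.985, 0.174, 0.001], [0.0, 0.002, -1.0]]
ft_force: [-2.3, 2.9, 6.1]
grip_width: 0.053
```

```bash
python3 d.py d 0.13;
```

```text
4.325 [0.4078 0.1828 0.0265] yaw 10.05 [ 2.e-03  8.e-04 -1.e+00] 0.05298674338631512 [-2.3  2.9  6.1] [  9.  30. 107.   0.  43.  -1.]
[-0.3854  0.1655 -0.1033]
```

Request:
play_rows(
  commands=[
    {"grip": 1,"x": 0,"y": 0,"z": -0.02,"rx": 0,"ry": 0,"rz": 0},
    {"grip": 1,"x": 0,"y": 0,"z": -0.04,"rx": 0,"ry": 0,"rz": 0},
    {"grip": 1,"x": -0.01,"y": 0.005,"z": -0.04,"rx": 0,"ry": 0,"rz": 0},
    {"grip": 1,"x": -0.045,"y": 0.02,"z": 0,"rx": 0,"ry": 0,"rz": 0},
    {"grip": 1,"x": -0.05,"y": 0.02,"z": 0,"rx": 0,"ry": 0,"rz": 0},
    {"grip": 1,"x": -0.05,"y": 0.02,"z": 0,"rx": 0,"ry": 0,"rz": 0},
    {"grip": 1,"x": -0.05,"y": 0.02,"z": 0,"rx": 0,"ry": 0,"rz": 0},
    {"grip": 1,"x": -0.05,"y": 0.02,"z": 0,"rx": 0,"ry": 0,"rz": 0},
    {"grip": 1,"x": -0.05,"y": 0.02,"z": 0,"rx": 0,"ry": 0,"rz": 0},
    {"grip": 1,"x": -0.05,"y": 0.02,"z": 0,"rx": 0,"ry": 0,"rz": 0},
    {"grip": 1,"x": -0.028,"y": 0.0205,"z": 0,"rx": 0,"ry": 0,"rz": 0},
    {"grip": 1,"x": 0,"y": 0,"z": 0,"rx": 0,"ry": 0,"rz": 0},
  ],
)

```text
time_s: 5.82
position: [0.6379, -0.1677, 0.1252]
tool_rot: [[-0.173, 0.985, 0.001], [0.985, 0.173, -0.0], [-0.001, 0.001, -1.0]]
ft_force: [0.2, -0.2, -1.2]
grip_width: 0.0527
```

Request:
play_rows(
  commands=[
    {"grip": 1,"x": 0,"y": 0,"z": 0,"rx": 0,"ry": 0,"rz": 0},
    {"grip": 1,"x": 0,"y": 0,"z": 0,"rx": 0,"ry": 0,"rz": 0},
  ],
)

```text
time_s: 6.08
position: [0.6367, -0.165, 0.1258]
tool_rot: [[-0.175, 0.985, -0.0], [0.985, 0.175, 0.0], [0.0, -0.0, -1.0]]
ft_force: [-0.7, 0.6, -1.3]
grip_width: 0.0529
```

```bash
python3 d.py d 0.0405; python3 - <<'E'
from meas import *
im=optics.get_image("wrist"); cv2.imwrite("pics/w2.png",im["color"])
im=optics.get_image("top"); P=cloud(im)
print(tops(P,(.638,-.168),.1,.17))
cv2.imwrite("pics/t2.png",im["color"])
E
```

```text
6.075 [ 0.6367 -0.165   0.1258] yaw 10.08 [-1.e-04  1.e-04 -1.e+00] 0.052876517068445456 [-0.7  0.6 -1.3] [-25.  38.  66.   0.  76. -35.]
[-0.0031  0.0006  0.0853]
(array([nan, nan, nan]), array([0., 0.]), 0.0, 0)meas.py:9: RuntimeWarning: Mean of empty slice.
  q=P[m]; (c,R)=cv2.minEnclosingCircle(q[:,:2].astype(np.float32)); return np.round(q.mean(0),4),np.round(c,4),round(R,4),len(q)
  ret = um.true_divide(
```

View pics/w2.png

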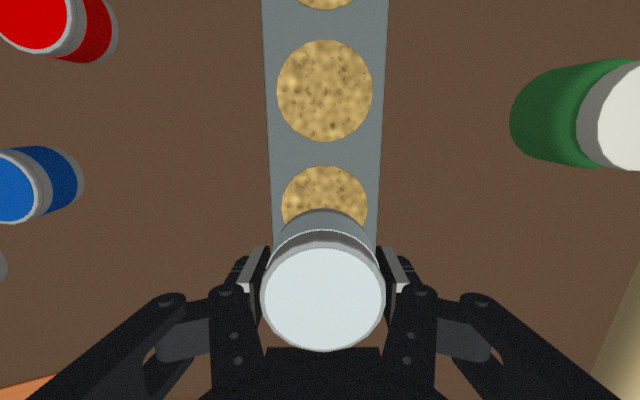

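The palest tin is held upright with its lid at (323,297). I'll measure its actual offset from the TCP.

```bash
cat > held.py <<'E'
from meas import *
s=env.observe(); p=np.array(s["position"]);R=np.array(s["tool_rot"])
im=optics.get_image("wrist"); P=cloud(im); z=P[...,2]
q=P[240:348,265:382].reshape(-1,3); q=q[~np.isnan(q[:,0])]
zt=np.median(q[:,2]); q=q[abs(q[:,2]-zt)<.006]
c,r=cv2.minEnclosingCircle(q[:,:2].astype(np.float32)); print("lid",np.round(c,4),zt.round(4),round(r,4),"TCP",p.round(4),"off tool",(R.T@(np.r_[c,zt]-p)).round(4))
E
python3 held.py
python3 - <<'E'
from meas import *
im=optics.get_image("wrist");P=cloud(im)
for v in (215,230,240,270,300,330,348): print(v,P[v,323].round(4))
for u in (262,290,323,355,384): print(u,P[299,u].round(4))
E
```

```text
lid [ 0.6371 -0.1674] 0.1466 0.0271 TCP [ 0.6369 -0.1652  0.1257] off tool [-0.0022 -0.0002 -0.0208]
215 [ 0.633  -0.1413  0.1154]
230 [ 0.6329 -0.1416  0.1347]
240 [ 0.6329 -0.1417  0.1451]
270 [ 0.635  -0.1536  0.1471]
300 [ 0.6374 -0.1668  0.1476]
330 [ 0.6401 -0.1819  0.1469]
348 [ 0.6417 -0.1911  0.1468]
262 [ 0.6125 -0.1718  0.1461]
290 [ 0.624  -0.1696  0.1464]
323 [ 0.6373 -0.1665  0.1475]
355 [ 0.6503 -0.1641  0.1475]
384 [ 0.6622 -0.1624  0.147 ]
```

Request:
play_rows(
  commands=[
    {"grip": 1,"x": -0.0006,"y": 0.0006,"z": 0.025,"rx": 0,"ry": 0,"rz": 0},
    {"grip": 1,"x": 0,"y": 0,"z": 0.03,"rx": 0,"ry": 0,"rz": 0},
    {"grip": 1,"x": 0,"y": 0,"z": 0.02,"rx": 0,"ry": 0,"rz": 0},
    {"grip": 1,"x": 0,"y": 0,"z": 0.007,"rx": 0,"ry": 0,"rz": 0},
    {"grip": 1,"x": 0,"y": 0,"z": 0,"rx": 0,"ry": 0,"rz": 0},
    {"grip": 1,"x": 0,"y": 0,"z": 0,"rx": 0,"ry": 0,"rz": 0},
    {"grip": 1,"x": 0,"y": 0,"z": 0,"rx": 0,"ry": 0,"rz": 0},
  ],
)

```text
time_s: 7.15
position: [0.6381, -0.1666, 0.0442]
tool_rot: [[-0.174, 0.985, 0.001], [0.985, 0.174, -0.001], [-0.001, 0.001, -1.0]]
ft_force: [0.3, 0.8, -1.2]
grip_width: 0.0528
```

```bash
python3 d.py d 0.0405
```

```text
7.15 [ 0.6381 -0.1666  0.0442] yaw 10.03 [ 1.3e-03 -6.0e-04 -1.0e+00] 0.05280040782464737 [ 0.3  0.8 -1.2] [-25.  43.  70.  -0.  66. -35.]
[-0.0012 -0.0006  0.0037]
```

Request:
play_rows(
  commands=[
    {"grip": 1,"x": 0,"y": 0,"z": 0.0025,"rx": 0,"ry": 0,"rz": 0},
    {"grip": 1,"x": 0,"y": 0,"z": 0,"rx": 0,"ry": 0,"rz": 0},
    {"grip": 1,"x": 0,"y": 0,"z": 0.0012,"rx": 0,"ry": 0,"rz": 0},
    {"grip": 1,"x": 0,"y": 0,"z": 0,"rx": 0,"ry": 0,"rz": 0},
    {"grip": 1,"x": 0,"y": 0,"z": 0,"rx": 0,"ry": 0,"rz": 0},
  ],
)

```text
time_s: 7.78
position: [0.6378, -0.1665, 0.0406]
tool_rot: [[-0.174, 0.985, 0.0], [0.985, 0.174, -0.0], [-0.0, 0.0, -1.0]]
ft_force: [-4.0, 0.4, 5.7]
grip_width: 0.0527
```

Contact, about 7 N upward. I'm releasing and retreating.

Request:
play_rows(
  commands=[
    {"grip": -0.65,"x": 0,"y": 0,"z": 0,"rx": 0,"ry": 0,"rz": 0},
    {"grip": -0.65,"x": 0,"y": 0,"z": 0,"rx": 0,"ry": 0,"rz": 0},
    {"grip": -0.65,"x": 0,"y": 0,"z": 0,"rx": 0,"ry": 0,"rz": 0},
    {"grip": -0.65,"x": 0,"y": 0,"z": -0.015,"rx": 0,"ry": 0,"rz": 0},
    {"grip": -0.65,"x": 0,"y": 0,"z": -0.035,"rx": 0,"ry": 0,"rz": 0},
    {"grip": -0.65,"x": 0,"y": 0,"z": -0.04,"rx": 0,"ry": 0,"rz": 0},
    {"grip": -0.65,"x": 0,"y": 0,"z": 0,"rx": 0,"ry": 0,"rz": 0},
    {"grip": -0.65,"x": 0,"y": 0,"z": 0,"rx": 0,"ry": 0,"rz": 0},
  ],
)

```text
time_s: 8.78
position: [0.6376, -0.1663, 0.1297]
tool_rot: [[-0.174, 0.985, -0.0], [0.985, 0.174, 0.0], [0.0, -0.0, -1.0]]
ft_force: [-0.2, 1.0, -0.2]
grip_width: 0.0704
```

```bash
python3 d.py light 0.13; python3 - <<'E'
from meas import *
im=optics.get_image("wrist");P=cloud(im); print(tops(P,(.638,-.168),.05,.068))
E
```

```text
8.775 [ 0.6376 -0.1663  0.1297] yaw 10.03 [-2.e-04  1.e-04 -1.e+00] 0.0704474490631513 [-0.2  1.  -0.2] [-25.  38.  65.  -0.  77. -35.]
[ 0.2518 -0.1371 -0.0003]
(array([ 0.6379, -0.1668,  0.0613]), array([ 0.6384, -0.1687]), 0.0271, 4424)
```

Request:
play_rows(
  commands=[
    {"grip": -0.65,"x": 0.042,"y": -0.023,"z": 0,"rx": 0,"ry": 0,"rz": 0},
    {"grip": -0.65,"x": 0.042,"y": -0.023,"z": 0,"rx": 0,"ry": 0,"rz": 0},
    {"grip": -0.65,"x": 0.042,"y": -0.023,"z": 0,"rx": 0,"ry": 0,"rz": 0},
    {"grip": -0.65,"x": 0.042,"y": -0.023,"z": 0,"rx": 0,"ry": 0,"rz": 0},
    {"grip": -0.65,"x": 0.042,"y": -0.023,"z": 0,"rx": 0,"ry": 0,"rz": 0},
    {"grip": -0.65,"x": 0.042,"y": -0.022,"z": 0,"rx": 0,"ry": 0,"rz": 0},
    {"grip": -0.65,"x": 0,"y": 0,"z": 0,"rx": 0,"ry": 0,"rz": 0},
    {"grip": -0.65,"x": 0,"y": 0,"z": 0,"rx": 0,"ry": 0,"rz": 0},
    {"grip": -0.65,"x": 0,"y": 0,"z": 0,"rx": 0,"ry": 0,"rz": 0},
  ],
)

```text
time_s: 9.95
position: [0.4597, 0.0571, 0.1294]
tool_rot: [[-0.173, 0.985, -0.0], [0.985, 0.173, -0.0], [-0.0, -0.0, -1.0]]
ft_force: [-0.3, 0.5, -0.1]
grip_width: 0.0702
```

```bash
python3 d.py light 0.0255; python3 - <<'E'
from meas import *
im=optics.get_image("wrist");P=cloud(im); print(tops(P,(.4587,.0577),.036,.056)); cv2.imwrite("pics/w3.png",im["color"])
E
```

```text
9.95 [0.4597 0.0571 0.1294] yaw 9.97 [-1.e-04 -1.e-04 -1.e+00] 0.07016227159241062 [-0.3  0.5 -0.1] [ -8.  21.  98.  -0.  61. -18.]
[ 0.0008 -0.0009  0.1039]
(array([0.4578, 0.0599, 0.0473]), array([0.4581, 0.0583]), 0.0271, 3988)
```

View pics/w3.png

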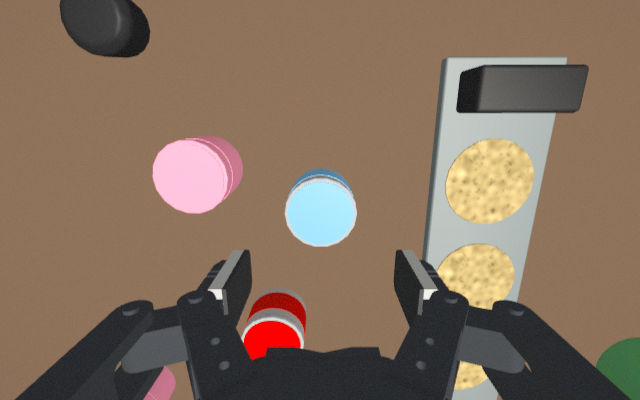

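The light tin is centred between the jaws at (321,212), with pink and red clear of the fingers. Descending and gripping.

Request:
play_rows(
  commands=[
    {"grip": -0.65,"x": 0.001,"y": -0.001,"z": 0.025,"rx": 0,"ry": 0,"rz": 0},
    {"grip": -0.65,"x": 0,"y": 0,"z": 0.03,"rx": 0,"ry": 0,"rz": 0},
    {"grip": -0.65,"x": 0,"y": 0,"z": 0.03,"rx": 0,"ry": 0,"rz": 0},
    {"grip": -0.65,"x": 0,"y": 0,"z": 0.019,"rx": 0,"ry": 0,"rz": 0},
    {"grip": -0.65,"x": 0,"y": 0,"z": 0,"rx": 0,"ry": 0,"rz": 0},
    {"grip": -0.65,"x": 0,"y": 0,"z": 0,"rx": 0,"ry": 0,"rz": 0},
    {"grip": 1,"x": 0,"y": 0,"z": 0,"rx": 0,"ry": 0,"rz": 0},
    {"grip": 1,"x": 0,"y": 0,"z": 0,"rx": 0,"ry": 0,"rz": 0},
    {"grip": 1,"x": 0,"y": 0,"z": 0,"rx": 0,"ry": 0,"rz": 0},
    {"grip": 1,"x": 0,"y": 0,"z": 0,"rx": 0,"ry": 0,"rz": 0},
    {"grip": 1,"x": 0,"y": 0,"z": 0,"rx": 0,"ry": 0,"rz": 0},
  ],
)

```text
time_s: 11.38
position: [0.4584, 0.0585, 0.0267]
tool_rot: [[-0.174, 0.985, 0.002], [0.985, 0.174, -0.0], [-0.001, 0.002, -1.0]]
ft_force: [-0.4, -0.7, 6.2]
grip_width: 0.0526
```

```bash
python3 d.py c 0.13
```

```text
11.375 [0.4584 0.0585 0.0267] yaw 10.03 [ 2.1e-03 -4.0e-04 -1.0e+00] 0.0526127571696655 [-0.4 -0.7  6.2] [ -7.  31. 105.  -0.  44. -17.]
[-0.1645  0.1371 -0.1029]
```

Request:
play_rows(
  commands=[
    {"grip": 1,"x": 0,"y": 0,"z": -0.02,"rx": 0,"ry": 0,"rz": 0},
    {"grip": 1,"x": 0,"y": 0,"z": -0.04,"rx": 0,"ry": 0,"rz": 0},
    {"grip": 1,"x": 0,"y": 0,"z": -0.04,"rx": 0,"ry": 0,"rz": 0},
    {"grip": 1,"x": -0.034,"y": 0.0275,"z": 0,"rx": 0,"ry": 0,"rz": 0},
    {"grip": 1,"x": -0.035,"y": 0.029,"z": 0,"rx": 0,"ry": 0,"rz": 0},
    {"grip": 1,"x": -0.035,"y": 0.029,"z": 0,"rx": 0,"ry": 0,"rz": 0},
    {"grip": 1,"x": -0.035,"y": 0.029,"z": 0,"rx": 0,"ry": 0,"rz": 0},
    {"grip": 1,"x": -0.025,"y": 0.0225,"z": 0,"rx": 0,"ry": 0,"rz": 0},
    {"grip": 1,"x": 0,"y": 0,"z": 0,"rx": 0,"ry": 0,"rz": 0},
    {"grip": 1,"x": 0,"y": 0,"z": 0,"rx": 0,"ry": 0,"rz": 0},
    {"grip": 1,"x": 0,"y": 0,"z": 0,"rx": 0,"ry": 0,"rz": 0},
  ],
)

```text
time_s: 12.75
position: [0.6207, -0.0782, 0.126]
tool_rot: [[-0.175, 0.985, -0.0], [0.985, 0.175, 0.0], [0.0, -0.0, -1.0]]
ft_force: [0.0, 0.3, -1.2]
grip_width: 0.0525
```

```bash
python3 d.py c 0.0405; python3 held.py
```

```text
12.75 [ 0.6207 -0.0782  0.126 ] yaw 10.07 [-2.e-04  1.e-04 -1.e+00] 0.05252763092208805 [ 0.   0.3 -1.2] [-18.  35.  72.   0.  73. -28.]
[-0.0015  0.001   0.0855]
lid [ 0.6207 -0.0786] 0.1467 0.0272 TCP [ 0.6207 -0.0782  0.126 ] off tool [-0.0004 -0.     -0.0207]
```

Request:
play_rows(
  commands=[
    {"grip": 1,"x": -0.001,"y": 0.001,"z": 0.025,"rx": 0,"ry": 0,"rz": 0},
    {"grip": 1,"x": 0,"y": 0,"z": 0.03,"rx": 0,"ry": 0,"rz": 0},
    {"grip": 1,"x": 0,"y": 0,"z": 0.02,"rx": 0,"ry": 0,"rz": 0},
    {"grip": 1,"x": 0,"y": 0,"z": 0.007,"rx": 0,"ry": 0,"rz": 0},
    {"grip": 1,"x": 0,"y": 0,"z": 0,"rx": 0,"ry": 0,"rz": 0},
    {"grip": 1,"x": 0,"y": 0,"z": 0.0025,"rx": 0,"ry": 0,"rz": 0},
    {"grip": 1,"x": 0,"y": 0,"z": 0,"rx": 0,"ry": 0,"rz": 0},
    {"grip": 1,"x": 0,"y": 0,"z": 0,"rx": 0,"ry": 0,"rz": 0},
  ],
)

```text
time_s: 13.8
position: [0.6226, -0.0799, 0.0415]
tool_rot: [[-0.174, 0.985, 0.001], [0.985, 0.174, -0.0], [-0.0, 0.001, -1.0]]
ft_force: [1.0, 0.1, -1.7]
grip_width: 0.0526
```

Request:
play_rows(
  commands=[
    {"grip": 1,"x": 0,"y": 0,"z": 0.0014,"rx": 0,"ry": 0,"rz": 0},
    {"grip": 1,"x": 0,"y": 0,"z": 0,"rx": 0,"ry": 0,"rz": 0},
    {"grip": 1,"x": 0,"y": 0,"z": 0,"rx": 0,"ry": 0,"rz": 0},
  ],
)

```text
time_s: 14.18
position: [0.6227, -0.0799, 0.0408]
tool_rot: [[-0.174, 0.985, 0.001], [0.985, 0.174, -0.0], [-0.001, 0.001, -1.0]]
ft_force: [-2.3, 0.6, 6.3]
grip_width: 0.0528
```

Request:
play_rows(
  commands=[
    {"grip": -0.65,"x": 0,"y": 0,"z": 0,"rx": 0,"ry": 0,"rz": 0},
    {"grip": -0.65,"x": 0,"y": 0,"z": 0,"rx": 0,"ry": 0,"rz": 0},
    {"grip": -0.65,"x": 0,"y": 0,"z": 0,"rx": 0,"ry": 0,"rz": 0},
    {"grip": -0.65,"x": 0,"y": 0,"z": -0.015,"rx": 0,"ry": 0,"rz": 0},
    {"grip": -0.65,"x": 0,"y": 0,"z": -0.035,"rx": 0,"ry": 0,"rz": 0},
    {"grip": -0.65,"x": 0,"y": 0,"z": -0.04,"rx": 0,"ry": 0,"rz": 0},
    {"grip": -0.65,"x": 0,"y": 0,"z": 0,"rx": 0,"ry": 0,"rz": 0},
    {"grip": -0.65,"x": 0,"y": 0,"z": 0,"rx": 0,"ry": 0,"rz": 0},
  ],
)

```text
time_s: 15.18
position: [0.6223, -0.0797, 0.1298]
tool_rot: [[-0.174, 0.985, -0.0], [0.985, 0.174, 0.0], [0.0, -0.0, -1.0]]
ft_force: [0.3, -0.1, -0.5]
grip_width: 0.0704
```

```bash
python3 d.py deep 0.13; python3 - <<'E'
from meas import *
im=optics.get_image("wrist");P=cloud(im); print(tops(P,(.622,-.0795),.05,.068))
E
```

```text
15.175 [ 0.6223 -0.0797  0.1298] yaw 10.03 [-2.e-04  1.e-04 -1.e+00] 0.07041196095145415 [ 0.3 -0.1 -0.5] [-18.  35.  71.   0.  74. -28.]
[-6.590e-02 -2.291e-01 -2.000e-04]
(array([ 0.6226, -0.0782,  0.0613]), array([ 0.623 , -0.0799]), 0.027, 4449)
```

Request:
play_rows(
  commands=[
    {"grip": -0.65,"x": -0.011,"y": -0.038,"z": 0,"rx": 0,"ry": 0,"rz": 0},
    {"grip": -0.65,"x": -0.011,"y": -0.038,"z": 0,"rx": 0,"ry": 0,"rz": 0},
    {"grip": -0.65,"x": -0.011,"y": -0.038,"z": 0,"rx": 0,"ry": 0,"rz": 0},
    {"grip": -0.65,"x": -0.011,"y": -0.038,"z": 0,"rx": 0,"ry": 0,"rz": 0},
    {"grip": -0.65,"x": -0.011,"y": -0.038,"z": 0,"rx": 0,"ry": 0,"rz": 0},
    {"grip": -0.65,"x": -0.011,"y": -0.039,"z": 0,"rx": 0,"ry": 0,"rz": 0},
    {"grip": -0.65,"x": 0,"y": 0,"z": 0,"rx": 0,"ry": 0,"rz": 0},
    {"grip": -0.65,"x": 0,"y": 0,"z": 0,"rx": 0,"ry": 0,"rz": 0},
    {"grip": -0.65,"x": 0,"y": 0,"z": 0,"rx": 0,"ry": 0,"rz": 0},
  ],
)

```text
time_s: 16.35
position: [0.4091, -0.1843, 0.1295]
tool_rot: [[-0.175, 0.985, -0.0], [0.985, 0.175, 0.0], [0.0, -0.0, -1.0]]
ft_force: [0.1, -0.1, 0.6]
grip_width: 0.0707
```

```bash
python3 d.py deep 0.0255; python3 - <<'E'
from meas import *
im=optics.get_image("wrist");P=cloud(im); print(tops(P,(.4082,-.1845),.036,.056)); cv2.imwrite("pics/w4.png",im["color"])
E
```

```text
16.35 [ 0.4091 -0.1843  0.1295] yaw 10.09 [-2.e-04  2.e-04 -1.e+00] 0.07066736003513721 [ 0.1 -0.1  0.6] [-39.  20. 100.   0.  60. -50.]
[-1.00e-04 -9.00e-04  1.04e-01]
(array([ 0.4072, -0.1827,  0.0473]), array([ 0.4076, -0.1844]), 0.027, 3967)
```

View pics/w4.png

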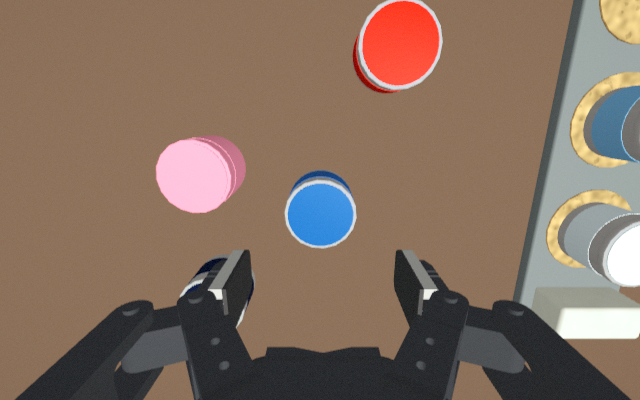

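The deep blue tin is centred at (321,213). Palest and light stand on d and c beside the white block. Descending.

Request:
play_rows(
  commands=[
    {"grip": -0.65,"x": 0,"y": -0.001,"z": 0.025,"rx": 0,"ry": 0,"rz": 0},
    {"grip": -0.65,"x": 0,"y": 0,"z": 0.03,"rx": 0,"ry": 0,"rz": 0},
    {"grip": -0.65,"x": 0,"y": 0,"z": 0.03,"rx": 0,"ry": 0,"rz": 0},
    {"grip": -0.65,"x": 0,"y": 0,"z": 0.019,"rx": 0,"ry": 0,"rz": 0},
    {"grip": -0.65,"x": 0,"y": 0,"z": 0,"rx": 0,"ry": 0,"rz": 0},
    {"grip": -0.65,"x": 0,"y": 0,"z": 0,"rx": 0,"ry": 0,"rz": 0},
    {"grip": 1,"x": 0,"y": 0,"z": 0,"rx": 0,"ry": 0,"rz": 0},
    {"grip": 1,"x": 0,"y": 0,"z": 0,"rx": 0,"ry": 0,"rz": 0},
    {"grip": 1,"x": 0,"y": 0,"z": 0,"rx": 0,"ry": 0,"rz": 0},
    {"grip": 1,"x": 0,"y": 0,"z": 0,"rx": 0,"ry": 0,"rz": 0},
    {"grip": 1,"x": 0,"y": 0,"z": 0,"rx": 0,"ry": 0,"rz": 0},
  ],
)

```text
time_s: 17.77
position: [0.408, -0.1851, 0.0268]
tool_rot: [[-0.174, 0.985, 0.002], [0.985, 0.174, -0.001], [-0.002, 0.001, -1.0]]
ft_force: [0.0, 1.5, 6.6]
grip_width: 0.0525
```

```bash
python3 d.py b 0.13
```

```text
17.775 [ 0.408  -0.1851  0.0268] yaw 10.03 [ 0.0017 -0.0013 -1.    ] 0.05250010545985231 [0.  1.5 6.6] [-40.  30. 107.   0.  43. -50.]
[ 0.1563  0.2292 -0.1031]
```

Request:
play_rows(
  commands=[
    {"grip": 1,"x": 0,"y": 0,"z": -0.02,"rx": 0,"ry": 0,"rz": 0},
    {"grip": 1,"x": 0,"y": 0,"z": -0.04,"rx": 0,"ry": 0,"rz": 0},
    {"grip": 1,"x": 0,"y": 0,"z": -0.04,"rx": 0,"ry": 0,"rz": 0},
    {"grip": 1,"x": 0.026,"y": 0.038,"z": 0,"rx": 0,"ry": 0,"rz": 0},
    {"grip": 1,"x": 0.026,"y": 0.038,"z": 0,"rx": 0,"ry": 0,"rz": 0},
    {"grip": 1,"x": 0.026,"y": 0.038,"z": 0,"rx": 0,"ry": 0,"rz": 0},
    {"grip": 1,"x": 0.026,"y": 0.038,"z": 0,"rx": 0,"ry": 0,"rz": 0},
    {"grip": 1,"x": 0.026,"y": 0.038,"z": 0,"rx": 0,"ry": 0,"rz": 0},
    {"grip": 1,"x": 0.026,"y": 0.039,"z": 0,"rx": 0,"ry": 0,"rz": 0},
    {"grip": 1,"x": 0,"y": 0,"z": 0,"rx": 0,"ry": 0,"rz": 0},
    {"grip": 1,"x": 0,"y": 0,"z": 0,"rx": 0,"ry": 0,"rz": 0},
    {"grip": 1,"x": 0,"y": 0,"z": 0,"rx": 0,"ry": 0,"rz": 0},
  ],
)

```text
time_s: 19.27
position: [0.6053, 0.0079, 0.126]
tool_rot: [[-0.173, 0.985, -0.0], [0.985, 0.173, -0.0], [-0.0, -0.0, -1.0]]
ft_force: [-0.1, -0.4, -1.3]
grip_width: 0.0523
```

```bash
python3 d.py b 0.0408; python3 held.py
```

```text
19.275 [0.6053 0.0079 0.126 ] yaw 9.96 [-3.e-04 -1.e-04 -1.e+00] 0.0523160366978705 [-0.1 -0.4 -1.3] [-10.  33.  75.  -0.  71. -20.]
[0.0008 0.0012 0.0852]
lid [0.605  0.0083] 0.1466 0.0273 TCP [0.6053 0.0079 0.126 ] off tool [ 0.0004 -0.0002 -0.0206]
```

Request:
play_rows(
  commands=[
    {"grip": 1,"x": 0.0005,"y": 0.001,"z": 0.025,"rx": 0,"ry": 0,"rz": 0},
    {"grip": 1,"x": 0,"y": 0,"z": 0.03,"rx": 0,"ry": 0,"rz": 0},
    {"grip": 1,"x": 0,"y": 0,"z": 0.02,"rx": 0,"ry": 0,"rz": 0},
    {"grip": 1,"x": 0,"y": 0,"z": 0.007,"rx": 0,"ry": 0,"rz": 0},
    {"grip": 1,"x": 0,"y": 0,"z": 0,"rx": 0,"ry": 0,"rz": 0},
    {"grip": 1,"x": 0,"y": 0,"z": 0.0025,"rx": 0,"ry": 0,"rz": 0},
    {"grip": 1,"x": 0,"y": 0,"z": 0,"rx": 0,"ry": 0,"rz": 0},
    {"grip": 1,"x": 0,"y": 0,"z": 0.0014,"rx": 0,"ry": 0,"rz": 0},
    {"grip": 1,"x": 0,"y": 0,"z": 0,"rx": 0,"ry": 0,"rz": 0},
    {"grip": 1,"x": 0,"y": 0,"z": 0,"rx": 0,"ry": 0,"rz": 0},
  ],
)

```text
time_s: 20.58
position: [0.607, 0.0093, 0.0409]
tool_rot: [[-0.174, 0.985, 0.001], [0.985, 0.174, -0.0], [-0.001, 0.001, -1.0]]
ft_force: [-2.2, 0.3, 5.7]
grip_width: 0.0529
```

Request:
play_rows(
  commands=[
    {"grip": -0.65,"x": 0,"y": 0,"z": 0,"rx": 0,"ry": 0,"rz": 0},
    {"grip": -0.65,"x": 0,"y": 0,"z": 0,"rx": 0,"ry": 0,"rz": 0},
    {"grip": -0.65,"x": 0,"y": 0,"z": 0,"rx": 0,"ry": 0,"rz": 0},
    {"grip": -0.65,"x": 0,"y": 0,"z": -0.015,"rx": 0,"ry": 0,"rz": 0},
    {"grip": -0.65,"x": 0,"y": 0,"z": -0.035,"rx": 0,"ry": 0,"rz": 0},
    {"grip": -0.65,"x": 0,"y": 0,"z": -0.04,"rx": 0,"ry": 0,"rz": 0},
    {"grip": -0.65,"x": 0,"y": 0,"z": 0,"rx": 0,"ry": 0,"rz": 0},
    {"grip": -0.65,"x": 0,"y": 0,"z": 0,"rx": 0,"ry": 0,"rz": 0},
  ],
)

```text
time_s: 21.58
position: [0.6065, 0.0094, 0.1299]
tool_rot: [[-0.174, 0.985, -0.0], [0.985, 0.174, -0.0], [0.0, -0.0, -1.0]]
ft_force: [0.6, 0.1, -0.8]
grip_width: 0.0702
```

```bash
python3 d.py dark 0.13; python3 - <<'E'
from meas import *
im=optics.get_image("wrist");P=cloud(im); print(tops(P,(.606,.009),.05,.068))
E
```

```text
21.575 [0.6065 0.0094 0.1299] yaw 10.03 [-1.e-04 -0.e+00 -1.e+00] 0.07024546297793491 [ 0.6  0.1 -0.8] [-10.  33.  75.  -0.  72. -20.]
[-0.2359 -0.3174 -0.    ]
(array([0.6067, 0.0119, 0.0613]), array([0.607, 0.01 ]), 0.027, 4459)
```

Request:
play_rows(
  commands=[
    {"grip": -0.65,"x": -0.026,"y": -0.035,"z": 0,"rx": 0,"ry": 0,"rz": 0},
    {"grip": -0.65,"x": -0.026,"y": -0.035,"z": 0,"rx": 0,"ry": 0,"rz": 0},
    {"grip": -0.65,"x": -0.026,"y": -0.035,"z": 0,"rx": 0,"ry": 0,"rz": 0},
    {"grip": -0.65,"x": -0.026,"y": -0.035,"z": 0,"rx": 0,"ry": 0,"rz": 0},
    {"grip": -0.65,"x": -0.026,"y": -0.035,"z": 0,"rx": 0,"ry": 0,"rz": 0},
    {"grip": -0.65,"x": -0.026,"y": -0.035,"z": 0,"rx": 0,"ry": 0,"rz": 0},
    {"grip": -0.65,"x": -0.026,"y": -0.035,"z": 0,"rx": 0,"ry": 0,"rz": 0},
    {"grip": -0.65,"x": -0.026,"y": -0.036,"z": 0,"rx": 0,"ry": 0,"rz": 0},
    {"grip": -0.65,"x": -0.028,"y": -0.036,"z": 0,"rx": 0,"ry": 0,"rz": 0},
    {"grip": -0.65,"x": 0,"y": 0,"z": 0,"rx": 0,"ry": 0,"rz": 0},
    {"grip": -0.65,"x": 0,"y": 0,"z": 0,"rx": 0,"ry": 0,"rz": 0},
    {"grip": -0.65,"x": 0,"y": 0,"z": 0,"rx": 0,"ry": 0,"rz": 0},
  ],
)

```text
time_s: 23.12
position: [0.3362, -0.2774, 0.1296]
tool_rot: [[-0.176, 0.984, -0.0], [0.984, 0.176, 0.001], [0.001, -0.0, -1.0]]
ft_force: [0.7, -1.2, -0.2]
grip_width: 0.0705
```

```bash
python3 d.py dark 0.0255; python3 - <<'E'
from meas import *
im=optics.get_image("wrist");P=cloud(im); print(tops(P,(.335,-.2782),.036,.056)); cv2.imwrite("pics/w5.png",im["color"])
E
```

```text
23.125 [ 0.3362 -0.2774  0.1296] yaw 10.11 [-3.e-04  6.e-04 -1.e+00] 0.07049755992160892 [ 0.7 -1.2 -0.2] [-55.  18. 102.   0.  60. -65.]
[-0.0006 -0.0012  0.1041]
(array([ 0.3335, -0.2767,  0.0473]), array([ 0.3339, -0.2783]), 0.027, 3955)
```

View pics/w5.png

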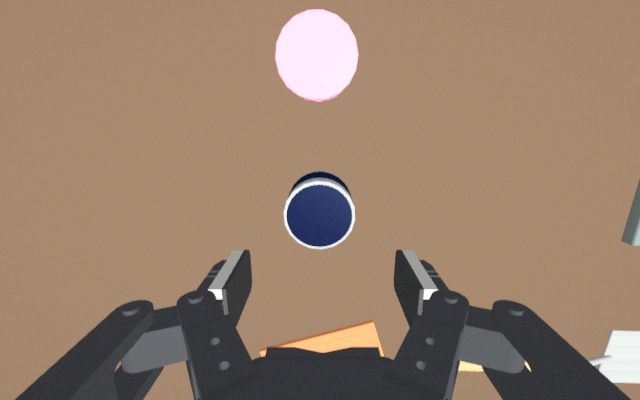

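The darkest tin is centred at (320,214), with nothing close to the fingers. Descending.

Request:
play_rows(
  commands=[
    {"grip": -0.65,"x": -0.0005,"y": -0.0015,"z": 0.025,"rx": 0,"ry": 0,"rz": 0},
    {"grip": -0.65,"x": 0,"y": 0,"z": 0.03,"rx": 0,"ry": 0,"rz": 0},
    {"grip": -0.65,"x": 0,"y": 0,"z": 0.03,"rx": 0,"ry": 0,"rz": 0},
    {"grip": -0.65,"x": 0,"y": 0,"z": 0.019,"rx": 0,"ry": 0,"rz": 0},
    {"grip": -0.65,"x": 0,"y": 0,"z": 0,"rx": 0,"ry": 0,"rz": 0},
    {"grip": -0.65,"x": 0,"y": 0,"z": 0,"rx": 0,"ry": 0,"rz": 0},
    {"grip": 1,"x": 0,"y": 0,"z": 0,"rx": 0,"ry": 0,"rz": 0},
    {"grip": 1,"x": 0,"y": 0,"z": 0,"rx": 0,"ry": 0,"rz": 0},
    {"grip": 1,"x": 0,"y": 0,"z": 0,"rx": 0,"ry": 0,"rz": 0},
    {"grip": 1,"x": 0,"y": 0,"z": 0,"rx": 0,"ry": 0,"rz": 0},
    {"grip": 1,"x": 0,"y": 0,"z": 0,"rx": 0,"ry": 0,"rz": 0},
  ],
)

```text
time_s: 24.55
position: [0.3347, -0.2793, 0.027]
tool_rot: [[-0.174, 0.985, 0.001], [0.985, 0.174, -0.002], [-0.002, 0.001, -1.0]]
ft_force: [0.9, 2.0, 7.7]
grip_width: 0.0528
```

```bash
python3 d.py a 0.13
```

```text
24.55 [ 0.3347 -0.2793  0.027 ] yaw 10.04 [ 0.0013 -0.0016 -1.    ] 0.05282465166656006 [0.9 2.  7.7] [-55.  29. 109.   0.  42. -66.]
[ 0.3259  0.3178 -0.1033]
```

Request:
play_rows(
  commands=[
    {"grip": 1,"x": 0,"y": 0,"z": -0.02,"rx": 0,"ry": 0,"rz": 0},
    {"grip": 1,"x": 0,"y": 0,"z": -0.04,"rx": 0,"ry": 0,"rz": 0},
    {"grip": 1,"x": 0,"y": 0,"z": -0.04,"rx": 0,"ry": 0,"rz": 0},
    {"grip": 1,"x": 0.036,"y": 0.035,"z": 0,"rx": 0,"ry": 0,"rz": 0},
    {"grip": 1,"x": 0.036,"y": 0.035,"z": 0,"rx": 0,"ry": 0,"rz": 0},
    {"grip": 1,"x": 0.036,"y": 0.035,"z": 0,"rx": 0,"ry": 0,"rz": 0},
    {"grip": 1,"x": 0.036,"y": 0.035,"z": 0,"rx": 0,"ry": 0,"rz": 0},
    {"grip": 1,"x": 0.036,"y": 0.035,"z": 0,"rx": 0,"ry": 0,"rz": 0},
    {"grip": 1,"x": 0.036,"y": 0.035,"z": 0,"rx": 0,"ry": 0,"rz": 0},
    {"grip": 1,"x": 0.036,"y": 0.035,"z": 0,"rx": 0,"ry": 0,"rz": 0},
    {"grip": 1,"x": 0.036,"y": 0.036,"z": 0,"rx": 0,"ry": 0,"rz": 0},
    {"grip": 1,"x": 0.037,"y": 0.037,"z": 0,"rx": 0,"ry": 0,"rz": 0},
  ],
)

```text
time_s: 26.05
position: [0.5915, 0.098, 0.1263]
tool_rot: [[-0.174, 0.985, 0.0], [0.985, 0.174, -0.0], [-0.0, 0.0, -1.0]]
ft_force: [-0.1, -0.5, -1.4]
grip_width: 0.0521
```

Request:
play_rows(
  commands=[
    {"grip": 1,"x": 0,"y": 0,"z": 0,"rx": 0,"ry": 0,"rz": 0},
    {"grip": 1,"x": 0,"y": 0,"z": 0,"rx": 0,"ry": 0,"rz": 0},
    {"grip": 1,"x": 0,"y": 0,"z": 0,"rx": 0,"ry": 0,"rz": 0},
    {"grip": 1,"x": 0,"y": 0,"z": 0,"rx": 0,"ry": 0,"rz": 0},
  ],
)

```text
time_s: 26.55
position: [0.5906, 0.0955, 0.1261]
tool_rot: [[-0.173, 0.985, -0.0], [0.985, 0.173, -0.0], [-0.0, -0.0, -1.0]]
ft_force: [0.1, 0.7, -1.7]
grip_width: 0.0525
```

```bash
python3 d.py a 0.041; python3 held.py
```

```text
26.55 [0.5906 0.0955 0.1261] yaw 9.95 [-0. -0. -1.] 0.05248537055133094 [ 0.1  0.7 -1.7] [ -2.  33.  77.  -0.  71. -12.]
[0.0016 0.0004 0.0851]
lid [0.5904 0.0962] 0.1465 0.0273 TCP [0.5906 0.0955 0.1261] off tool [ 0.0007 -0.     -0.0205]
```

Request:
play_rows(
  commands=[
    {"grip": 1,"x": 0.0008,"y": 0.0003,"z": 0.025,"rx": 0,"ry": 0,"rz": 0},
    {"grip": 1,"x": 0,"y": 0,"z": 0.03,"rx": 0,"ry": 0,"rz": 0},
    {"grip": 1,"x": 0,"y": 0,"z": 0.02,"rx": 0,"ry": 0,"rz": 0},
    {"grip": 1,"x": 0,"y": 0,"z": 0.007,"rx": 0,"ry": 0,"rz": 0},
    {"grip": 1,"x": 0,"y": 0,"z": 0,"rx": 0,"ry": 0,"rz": 0},
    {"grip": 1,"x": 0,"y": 0,"z": 0.0025,"rx": 0,"ry": 0,"rz": 0},
    {"grip": 1,"x": 0,"y": 0,"z": 0,"rx": 0,"ry": 0,"rz": 0},
    {"grip": 1,"x": 0,"y": 0,"z": 0.0014,"rx": 0,"ry": 0,"rz": 0},
    {"grip": 1,"x": 0,"y": 0,"z": 0,"rx": 0,"ry": 0,"rz": 0},
    {"grip": 1,"x": 0,"y": 0,"z": 0,"rx": 0,"ry": 0,"rz": 0},
  ],
)

```text
time_s: 27.85
position: [0.5913, 0.0973, 0.041]
tool_rot: [[-0.174, 0.985, 0.001], [0.985, 0.174, -0.0], [-0.0, 0.001, -1.0]]
ft_force: [-1.7, 0.7, 5.6]
grip_width: 0.0525
```

Seated with about 7 N. I'm releasing, lifting, and moving back toward the base to clear the top view.

Request:
play_rows(
  commands=[
    {"grip": -0.65,"x": 0,"y": 0,"z": 0,"rx": 0,"ry": 0,"rz": 0},
    {"grip": -0.65,"x": 0,"y": 0,"z": 0,"rx": 0,"ry": 0,"rz": 0},
    {"grip": -0.65,"x": 0,"y": 0,"z": 0,"rx": 0,"ry": 0,"rz": 0},
    {"grip": -0.65,"x": 0,"y": 0,"z": -0.015,"rx": 0,"ry": 0,"rz": 0},
    {"grip": -0.65,"x": 0,"y": 0,"z": -0.035,"rx": 0,"ry": 0,"rz": 0},
    {"grip": -0.65,"x": 0,"y": 0,"z": -0.05,"rx": 0,"ry": 0,"rz": 0},
    {"grip": -0.65,"x": 0.02,"y": -0.04,"z": -0.02,"rx": 0,"ry": 0,"rz": 0},
    {"grip": -0.65,"x": 0.02,"y": -0.045,"z": -0.02,"rx": 0,"ry": 0,"rz": 0},
    {"grip": -0.65,"x": 0.02,"y": -0.045,"z": 0,"rx": 0,"ry": 0,"rz": 0},
    {"grip": -0.65,"x": 0.02,"y": -0.045,"z": 0,"rx": 0,"ry": 0,"rz": 0},
    {"grip": -0.65,"x": 0,"y": 0,"z": 0,"rx": 0,"ry": 0,"rz": 0},
    {"grip": -0.65,"x": 0,"y": 0,"z": 0,"rx": 0,"ry": 0,"rz": 0},
  ],
)

```text
time_s: 29.35
position: [0.4057, 0.1455, 0.1808]
tool_rot: [[-0.174, 0.985, 0.002], [0.985, 0.174, 0.0], [-0.0, 0.002, -1.0]]
ft_force: [-0.2, -0.1, -0.5]
grip_width: 0.0706
```

```bash
python3 - <<'E'
from meas import *
im=optics.get_image("top");P=cloud(im); cv2.imwrite("pics/t9.png",im["color"])
for n,p in dict(a=(.5907,.0972),b=(.6063,.0089),c=(.6219,-.0795),d=(.6378,-.1679)).items(): print(n,p,tops(P,p,.05,.068))
print("red",tops(P,(.4384,-.0636),.036,.056))
cv2.imwrite("pics/s9.png",optics.get_image("side")["color"])
E
```

```text
a (0.5907, 0.0972) (array([0.5913, 0.0972, 0.0591]), array([0.5916, 0.0976]), 0.027, 539)
b (0.6063, 0.0089) (array([0.6068, 0.0097, 0.0592]), array([0.6076, 0.0097]), 0.027, 533)
c (0.6219, -0.0795) (array([ 0.6226, -0.0801,  0.0591]), array([ 0.6234, -0.0804]), 0.0269, 531)
d (0.6378, -0.1679) (array([ 0.638 , -0.1681,  0.059 ]), array([ 0.6389, -0.1691]), 0.0271, 534)
red (array([ 0.4383, -0.0637,  0.0451]), array([ 0.4383, -0.0637]), 0.0267, 543)
```

View pics/t9.png

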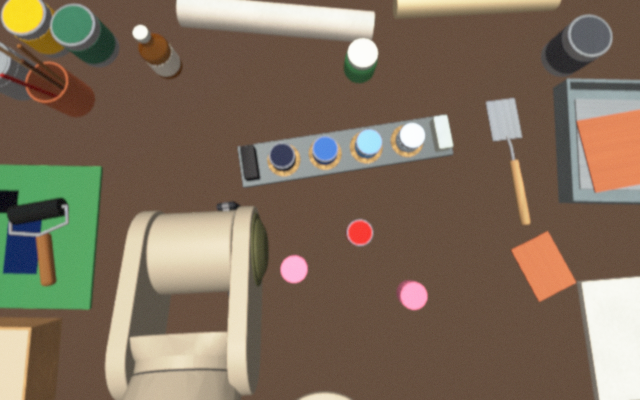

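View pics/s9.png

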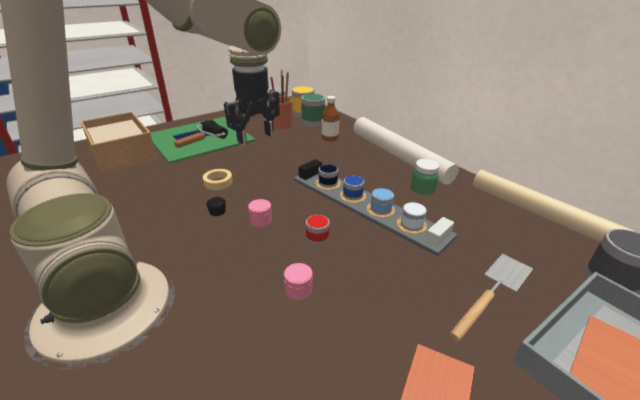

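The top view shows, from the black block to the white block, darkest (283,157), deep (325,149), light (369,143) and palest (412,136). All four are upright and within about 2 mm of their rest centres. The red and pink tins haven't moved, and the arm is clear.

```bash
python3 -c "
from h import *
print(order.close_job())"
```

```text
the job is handed in; nothing more can be done
None
```

The four blue tins are on the ink rail in shade order: palest on rest_d next to the white block, light on rest_c, deep on rest_b, and darkest on rest_a next to the black block. I handed the job in at about 29.5 s of the 104 s allowed.

- **Position:** in the last top view each lid centre is within about 2 mm of its cork's centre. The lid tops read 59 mm above the table, so all four tins stand flat and upright.
- **Red tin and look-alikes:** the red tin measured the same to within 0.1 mm before and after. The pink look-alikes, tape roll and black cap look unmoved in the pictures.
- **Forces and clearance:** set-down contact was about 7 N, and the arm is well clear of the tins.
- **Disagreements:** the wrist camera read heights about 2 mm above the top camera, within the stated calibration. No check failed.

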